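# Load the plunger carriage and hold it at the index

### The arm

A 6-joint arm with a two-finger parallel gripper is mounted at the origin on the work surface. World frame = base frame: x ahead of the robot, y to its left, z up, the work surface at z = 0. Lengths are in mm, angles in rad, forces in N, time in s.
With the tool pointing down it reaches from about 375 to 925 mm from the base axis. Payload 5.7 kg.
Tool frame: the origin (TCP) lies midway between the tips of the shut fingers; the grasp point (between the pads) lies 19 mm behind it; z points along the fingers, y is the line along which they close (so a half turn about z gives the same grasp; the last joint's range is limited). The gripper opens to 85 mm and grips with 20 to 120 N. Pads are 22 mm wide; open, the fingers measure 114 mm over their backs; the gripper's body (76 mm by 85 mm) begins 54 mm behind the grasp point. The pads swing forward as they close: fully open they stand 13 mm farther back than shut.
Start: joints at [-1.342, 0.359, 1.51, -0, 1.272, -0.115], TCP at [202.224, -564.862, 231.267] pointing down, gripper open.
Joint ranges: [-2.97, 2.97], [-1.01, 2.36], [0.21, 2.38], [-0.96, 4.11], [0.2, 2.71], [-2.98, 2.98]. Speed limits (rad/s): [2.39, 2.39, 3.14, 3.14, 3.14, 3.14].

### API

Orientations are given as a 3x3 rotation matrix whose columns are the frame's x, y, z axes.
In Python, from station import telemetry, get_image, manip gives the robot as it stands.
- The arm moves only by the tool drive_tool, never from a script. Its argument "steps" is a list of rows, each an object with "slide": the shift along the tool's x, y, z in units of 8 cm (1.0 is 8 cm), a list of three; "twist": the turn, a rotation vector about the tool's x, y, z in units of 0.5 rad (1.0 is 0.5 rad), a list of three; "gripper": the opening, from 0 (shut) to 1 (fully open). A call has 1 to 5 rows; each row is the pose to reach, as a shift and turn from the pose commanded when the call began, along the tool's axes at that moment; what a row does not reach only later rows make up. A row lasts 1/12 s, in which the tool goes at most 41.7 mm and 7.16 degrees, less where a joint would pass 70% of its speed; a pose out of reach is approached as far as the arm can. A call with a number of a shift or a turn outside -1 to 1 is refused whole. A call with a gripper value outside its range is refused whole. The fingers move at their own pace and stop on an object; "newtons" is the grip in N (left out, the last holds). Time passes only in rows, so rows that repeat a pose let the fingers close. It gives the time, the measured TCP pose, the force, the opening and the grip force at its end, in the units of the state.
- telemetry.get_obs(): the state, without advancing time (a new reading comes with each control period).
- get_image(name): name is "scene" or "top"; returns a dict with "img" (400x640x3 uint8, blue, green, red), "mtx" (3x3 intrinsics, pixels), "position" and "orientation" of the camera in the world. Camera axes: x right, y down, z forward; pixel columns grow to the right and rows downward; lengths in mm; the calibration is good to about 2 mm. A picture is of the moment at which its call begins. There is no depth.
- manip.finish_job(): hands the job in; it is judged then, once.
The state is a dict: "time_s": time; "joint_positions": joint angles; "qd": joint speeds; "effort": joint torques, N m; "eef_pos": TCP position; "tool_rot": TCP orientation; "ft_force": force on the tool from outside, world axes, zero at the start; "wrist_torque": the same for the moment, N m; "width": opening from 0.0 (shut) to 1.0 (fully open); "gripper_force": force on a finger pad.
Only numpy, scipy, OpenCV 4.12 (cv2) and the standard library are available. Lean on these libraries where they do the work, as an engineer would, in place of code of your own. Each camera call takes 0.05 s, during which the arm holds its last target. There are 200 camera calls.

### The job

Take the two plain steel rods out of the white storage block and drop each one end-down, fully home, into its own socket of the spring-return carriage, in either order. Then pull the carriage out by its upright black handle until its pointer lies within the width of the brass index plate on the rail, and keep it there: the carriage springs back when let go, so finish while still holding the handle. Leave the index plate, the mushroom-headed gauge and everything else on the bench where they are.

Things in the scene. Friction and masses are not known exactly. Their poses are not given: they have to be found in the camera images.
- rig: Fixed beige base of the rig, 340 x 150 x 12 mm, with two rails along its sides (tops 24 mm above the bench) and a spring housing (57 mm high) at its far end. Origin: centre of its underside, on the bench. x points from the handle end to the housing (the carriage is pulled along -x, roughly towards the robot); y left, z up. Left or right on the bench, turned up to 0.25 rad.
- carriage: Steel slide on the rig, axes of the rig, origin at the rig's when home. Carries an aluminium socket block (44 mm in x, 116 in y, top 68 mm above the bench, centre at x +90 mm) and the handle, 130 mm in front of the sockets. Travels 0 to 90 mm towards -x of the rig against a spring: about 4 N to start, 0.8 N more per 10 mm (8 N at 50 mm). Returns home when let go.
- handle (a point): Grip point of the upright black handle bar of the carriage: 14 mm along x, 30 mm along y, top 115 mm above the bench, foot block top at 35 mm; this point is on its centre line, 17.5 mm below its top. Can be pinched from above across either pair of faces. Axes of the carriage.
- pointer (a point): Tip of the 4 mm wide dark steel pointer on the left (+y) side of the carriage, 32 mm above the bench; moves with the carriage. Axes of the carriage.
- index_mark (a point): Middle of the width of the brass index plate on the left rail (14 mm wide in x, 28 mm in y, top 32 mm above the bench), at the point where the pointer tip passes it; 35 to 65 mm in front (-x) of the pointer when the carriage is home. Axes of the rig. Slides stiffly if pushed: do not touch.
- socket_left (a point): Centre of the mouth of the +y socket in the carriage's socket block: a blind round hole 20 mm in diameter (2 mm chamfer), 40 mm deep, axis upright; mouth 68 mm above the bench. A rod fully home has its middle 15 mm above this point. Moves with the carriage.
- socket_right (a point): The same for the -y socket, 70 mm from the other.
- stand: Fixed white plastic storage block, 70 mm (x) x 150 mm (y) x 40 mm high, with three blind holes, 20 mm in diameter and 30 mm deep, in a row along its y axis at -50, 0 and +50 mm. Origin: centre of its underside. The two rods and the gauge stand in the holes in any order.
- rod_a_mid (a point): Middle (half-way up) of one plain steel rod, 16 mm in diameter, 110 mm long, about 170 g; z along the rod. It stands upright in the storage block with its foot 10 mm above the bench, its top 120 mm above the bench.
- rod_a: The same rod; origin at the centre of its lower end face.
- rod_b_mid (a point): Middle of the other, identical rod.
- rod_b: The other rod; origin at the centre of its lower end face.
- gauge: Bystander in the third hole of the storage block: short steel pin with a wide brass mushroom head (28 mm), top 77 mm above the bench. Origin: centre of its foot. Leave it there.
- tin: Bystander: closed flat steel sample tin, 56 mm in diameter, 35 mm high, on the bench beyond the storage block. Origin: centre of underside.
- ring: Bystander: small brass ring, 32 mm outside, 6.5 mm high, lying on the bench in front of the storage block. Origin: centre of underside.
- weight: Bystander: brass weight with a knob, 36 mm in diameter, 42 mm high, on the bench beyond the rig's spring housing. Origin: centre of underside.
- beaker: Bystander: glass dish, 90 mm in diameter, 60 mm high, far left. Origin: centre of underside.
- wrench: Bystander: wrench about 150 mm long lying far right. Origin: under its middle.
- bottle: Bystander: white plastic bottle, 64 mm in diameter, 150 mm high, far right. Origin: centre of underside.
Things that resemble listed ones, but are neither listed nor needed, are in the scene too. Leave any blue or purple look-alike of the rod_a alone.

How it is judged (in metres and radians):
On the way, in this order (a step that is already met when the one before it is completed fails the run):
1. both rods stand fully home in the two sockets of the carriage, let go (((horizontal distance between rod_a_mid and socket_left below 0.01 m and z of rod_a_mid in the frame of socket_left below 0.02 m and (angle between rod_a_mid's own z axis and vertical below 0.15 rad or angle between rod_a_mid's own z axis and vertical above 2.99 rad) and horizontal distance between rod_b_mid and socket_right below 0.01 m and z of rod_b_mid in the frame of socket_right below 0.02 m and (angle between rod_b_mid's own z axis and vertical below 0.15 rad or angle between rod_b_mid's own z axis and vertical above 2.99 rad)) or (horizontal distance between rod_a_mid and socket_right below 0.01 m and z of rod_a_mid in the frame of socket_right below 0.02 m and (angle between rod_a_mid's own z axis and vertical below 0.15 rad or angle between rod_a_mid's own z axis and vertical above 2.99 rad) and horizontal distance between rod_b_mid and socket_left below 0.01 m and z of rod_b_mid in the frame of socket_left below 0.02 m and (angle between rod_b_mid's own z axis and vertical below 0.15 rad or angle between rod_b_mid's own z axis and vertical above 2.99 rad))) and contact force between the fingers and rod_a below 0.1 N and contact force between the fingers and rod_b below 0.1 N), for 0.2 s.
2. the carriage, with both rods in it, is pulled out so that the pointer is within the index plate's width (((horizontal distance between rod_a_mid and socket_left below 0.01 m and z of rod_a_mid in the frame of socket_left below 0.02 m and (angle between rod_a_mid's own z axis and vertical below 0.15 rad or angle between rod_a_mid's own z axis and vertical above 2.99 rad) and horizontal distance between rod_b_mid and socket_right below 0.01 m and z of rod_b_mid in the frame of socket_right below 0.02 m and (angle between rod_b_mid's own z axis and vertical below 0.15 rad or angle between rod_b_mid's own z axis and vertical above 2.99 rad)) or (horizontal distance between rod_a_mid and socket_right below 0.01 m and z of rod_a_mid in the frame of socket_right below 0.02 m and (angle between rod_a_mid's own z axis and vertical below 0.15 rad or angle between rod_a_mid's own z axis and vertical above 2.99 rad) and horizontal distance between rod_b_mid and socket_left below 0.01 m and z of rod_b_mid in the frame of socket_left below 0.02 m and (angle between rod_b_mid's own z axis and vertical below 0.15 rad or angle between rod_b_mid's own z axis and vertical above 2.99 rad))) and x of pointer in the frame of index_mark between -0.007 and 0.007 m), for 0.3 s.
At the end, for the whole second after the job is handed in: Both rods are upright in the two sockets, within 5 mm of fully home and untouched; the pointer is within 7 mm of the index plate's middle, the carriage still, held by the fingers (over 2 N) against its spring; the index plate is not pushed more than 5 mm (all of step 2 and linear speed of carriage below 0.01 m/s and contact force between the fingers and carriage above 2 N and contact force between the fingers and rod_a below 0.1 N and contact force between the fingers and rod_b below 0.1 N and distance of index_mark from where it was at the start of the episode below 0.005 m); the arm keeps its last pose, push and grip.
It fails at once if the brass index plate is pushed along its rail by more than 5 mm (distance of index_mark from where it was at the start of the episode above 0.005 m).
It fails at once if a bystander (gauge, tin, ring, weight, dish, wrench, bottle) is displaced by more than 30 mm (distance of any of gauge, tin, ring, weight, beaker, wrench, bottle from where it was at the start of the episode above 0.03 m).
It also fails if it takes over 72 s, if anything falls off the work surface, if the arm or the gripper's body presses on something with over 40 N, if the wrist force passes 120 N, or if a joint passes its speed limit or range.

## Working session

There is one attempt and no reset: what is moved stays moved. The work goes in short steps, Python scripts to look and compute and a tool call to move; the robot and the scene stay as the last step left them, time stands still between calls to the robot, and variables do not carry over. Pictures are saved under pics/ and viewed, at most 10 in all, crops included, and the job is handed in when it is done.

Besides the shell and the picture viewer there is one more tool, called after ">>>" in YAML: its name, and indented under it one key for each argument. drive_tool: Moves the arm, as the interface text tells. Shifts and turns lie within -1 to 1; 1 stands for 8 cm of shift or 0.5 rad of turn. Its arguments: {"type":"object","properties":{"steps":{"type":"array","items":{"type":"object","properties":{"slide":{"type":"array","items":{"type":"number"}},"twist":{"type":"array","items":{"type":"number"}},"gripper":{"type":"number"}}}},"newtons":{"type":"number"}},"required":["steps"]}

```bash
mkdir -p pics; ls
cat > h.py <<'E'
import sys; sys.path.insert(0,'.')
import numpy as np, cv2
from station import telemetry,get_image,manip
def grab(n,f=None):
    d=get_image(n)
    d['img']=np.array(d['img'],np.uint8); 
    for k in('mtx','position','orientation'): d[k]=np.array(d[k],float)
    if f: cv2.imwrite('pics/'+f,d['img'])
    return d
def ray(d,u,v):
    r=d['orientation']@np.linalg.solve(d['mtx'],[u,v,1.]); return d['position'],r
def onz(d,u,v,z):
    p,r=ray(d,u,v); return p+r*(z-p[2])/r[2]
def proj(d,X):
    c=d['orientation'].T@(np.array(X,float)-d['position']); q=d['mtx']@c; return q[:2]/q[2]
E
python3 - <<'E'
from h import *
for n in('scene','top'):
    d=grab(n,n+'0.png'); print(n,d['position'],d['orientation'].round(3).tolist(),d['mtx'].tolist())
print(telemetry.get_obs())
E
```

```text
pics
scene [1520.49042778  482.62955465 1060.14372891] [[-0.48, 0.601, -0.639], [0.877, 0.332, -0.347], [0.003, -0.728, -0.686]] [[514.1333381710209, 0.0, 320.0437760125383], [0.0, 514.1333381710209, 200.60583062573858], [0.0, 0.0, 1.0]]
top [ 341.47222142    2.01060193 1262.84636069] [[-0.109, -0.972, 0.207], [-0.994, 0.106, -0.023], [0.001, -0.208, -0.978]] [[371.9791629562863, 0.0, 319.7243585958626], [0.0, 371.9791629562863, 199.30796612989738], [0.0, 0.0, 1.0]]
{'time_s': 0.1, 'joint_positions': array([-1.34211930e+00,  3.59417453e-01,  1.51134496e+00,  1.49414511e-05,
        1.27249667e+00, -1.15106240e-01]), 'qd': array([ 0.00121432, -0.00211141, -0.00252097, -0.00055165,  0.00057157,
       -0.00045349]), 'effort': array([ 4.02053920e-04, -5.28651595e+01, -2.79350728e+01, -1.24897260e-04,
        5.08484882e-03, -2.13631165e-05]), 'eef_pos': array([ 202.08340221, -564.28482826,  230.53898341]), 'tool_rot': array([[ 9.41487771e-01,  3.37046946e-01, -3.63851535e-04],
       [ 3.37047080e-01, -9.41486389e-01,  1.62628416e-03],
       [ 2.05572840e-04, -1.65376174e-03, -9.99998611e-01]]), 'ft_force': array([ 1.10974919,  0.10900416, -0.36121445]), 'wrist_torque': array([-0.01163308,  0.01757963, -0.00864033]), 'gripper_force': 0.0, 'width': 0.996693196588518}
```

View pics/top0.png

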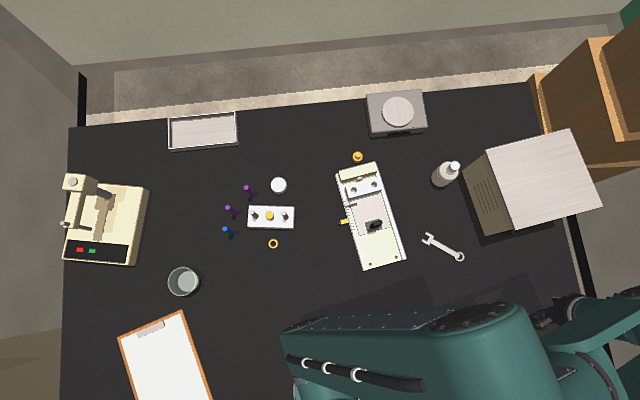

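View pics/scene0.png

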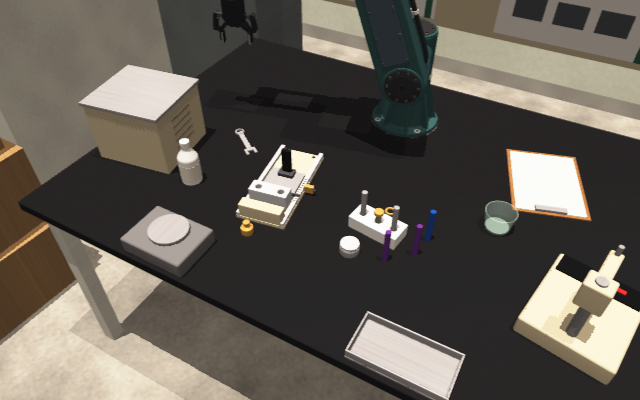

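The top view shows the white stand at (271,217), with steel rods at about (255,216) and (285,216) and the brass gauge at (270,215). The rig is at (370,215): handle (375,224), sockets (352–375,187), brass plate (345,221). Possible mix-ups with the rods are the purple rods at (248,189) and (230,209) and the blue one at (227,230). They stand off the stand and are coloured, so I leave them alone. Next is a close crop to check.

Run:
```python
import cv2,numpy as np
t=cv2.imread('pics/top0.png');s=cv2.imread('pics/scene0.png')
a=cv2.resize(t[145:275,325:415],None,fx=4.4,fy=4.4,interpolation=cv2.INTER_CUBIC)
b=cv2.resize(t[195:240,240:305],None,fx=6,fy=6,interpolation=cv2.INTER_CUBIC)
c=cv2.resize(s[180:255,335:445],None,fx=3.5,fy=3.5,interpolation=cv2.INTER_CUBIC)
o=np.zeros((600,800,3),np.uint8);o[:a.shape[0],:a.shape[1]]=a;o[:b.shape[0],400:400+b.shape[1]]=b;o[290:290+c.shape[0],400:400+c.shape[1]]=c
cv2.imwrite('pics/crop1.png',o)
```

```text
(no output)
```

View pics/crop1.png

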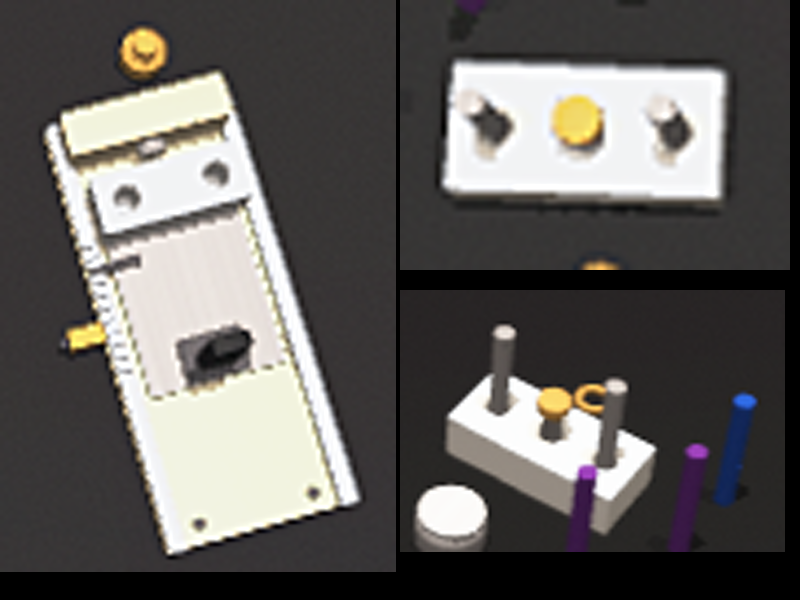

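The crop confirms two grey steel rods in the stand's outer holes, with tops at top-view (251.7,211.7) and (282.5,212) and scene (396.7,207) and (364.7,191.4). The gauge is in the middle, and the purple and blue rods stand on the bench apart from them.

```bash
cat > m.py <<'E'
from h import *
def tri(d,a,e,b):
    p,r=ray(d,*a);q,s=ray(e,*b); k=np.linalg.lstsq(np.c_[r,-s],q-p,rcond=None)[0]
    A=p+r*k[0];B=q+s*k[1]; return (A+B)/2,np.linalg.norm(A-B)
E
python3 - <<'E'
from m import *
t=grab('top');s=grab('scene')
print('rodL tri',tri(t,(251.7,211.7),s,(396.7,207)),onz(t,251.7,211.7,120),onz(s,396.7,207,120))
print('rodR tri',tri(t,(282.5,212),s,(364.7,191.4)),onz(t,282.5,212,120),onz(s,364.7,191.4,120))
sl=onz(t,353.6,189.8,68);sr=onz(t,373.9,184.3,68);print('sock',sl,sr,np.linalg.norm(sl-sr))
# refine: gray, dark blobs
g=cv2.cvtColor(t['img'],cv2.COLOR_BGR2GRAY)
for c in((353.6,189.8),(373.9,184.3)):
    u,v=map(int,np.round(c));w=g[v-5:v+6,u-5:u+6].astype(float);wt=np.clip(150-w,0,None);yy,xx=np.mgrid[v-5:v+6,u-5:u+6]
    m=(wt*xx).sum()/wt.sum(),(wt*yy).sum()/wt.sum();print('blob',m,onz(t,*m,68)); print(w.astype(int)) if u<360 else 0
# stand rect at z=40
hsv=cv2.cvtColor(t['img'],cv2.COLOR_BGR2HSV)
m=((g>200)).astype(np.uint8);m[:195]=0;m[240:]=0;m[:,:240]=0;m[:,305:]=0
cn=max(cv2.findContours(m,0,1)[0],key=cv2.contourArea)
bx=cv2.boxPoints(cv2.minAreaRect(cn));P=np.array([onz(t,*p,40) for p in bx]);print('stand',bx.tolist(),P.round(1).tolist(),P.mean(0))
print([np.linalg.norm(P[i]-P[i-1]) for i in range(4)])
# rig outline on z=24/12: front lower corners (from crop) 
for n,(cx,cy),z in(('frontL',(170,552),12),('frontR',(358,500),24),('ptr',(92,268),32),('brassL',(65,340),32),('brassR',(103,335),32),('hnd',(235,338),115),('screwL',(199,524),12),('screwR',(313,493),12),('backL',(62,112),57),('backR',(222,72),57)):
    print(n,onz(t,cx/4.4+325,cy/4.4+145,z).round(1))
# brass mask
b=cv2.inRange(hsv,(12,120,120),(35,255,255));n,_,st,ce=cv2.connectedComponentsWithStats(b)
for i in range(1,n):
    if st[i,4]>15: print('brass',ce[i].round(1),st[i])
E
```

```text
rodL tri (array([566.54480929, 192.44969525, 117.2128927 ]), np.float64(4.264000388437636)) [566.73089037 189.98208858 120.        ] [568.42128958 195.22907301 120.        ]
rodR tri (array([554.91456768,  95.20057293, 120.83653512]), np.float64(1.4628448335032664)) [555.34527109  94.59023041 120.        ] [553.77600431  95.53252868 120.        ]
sock [ 613.69128041 -141.12666943   68.        ] [ 624.96336455 -210.37115693   68.        ] 70.15596146818878
blob (np.float64(353.70380434782606), np.float64(188.88179347826087)) [ 616.74746105 -141.8656537    68.        ]
[[243 243 244 246 246 246 246 244 243 243 243]
 [243 245 248 251 246 245 248 248 245 243 243]
 [245 249 244 165 132 163 163 248 248 244 243]
 [247 244 167  87  78  77  98 208 249 246 243]
 [249 223 110  98 107  95  81 125 242 246 244]
 [249 223 124 168 169 136  89 112 242 246 243]
 [247 247 185 191 206 182 115 186 245 245 243]
 [246 247 245 250 255 218 189 239 248 244 244]
 [247 244 245 230 235 245 242 247 246 245 246]
 [249 244 244 244 245 246 247 248 251 250 253]
 [251 246 245 247 249 250 253 255 255 205 178]]
blob (np
[... 454 characters left out ...]
62637), np.float64(153.01214977761535), np.float64(69.92608660470549)]
frontL [ 351.1 -145.8   12. ]
frontR [ 373.6 -289.4   24. ]
ptr [ 569.3 -112.5   32. ]
brassL [516.3 -85.3  32. ]
brassR [ 517.  -114.5   32. ]
hnd [ 492.9 -199.2  115. ]
screwL [ 369.3 -170.3   12. ]
screwR [ 382.8 -259.2   12. ]
backL [ 688.  -102.4   57. ]
backR [ 706.4 -228.7   57. ]
brass [609.3  91.2] [ 587   36   53  106 1558]
brass [542.2 102.2] [534  73  18  61 411]
brass [357.3 156. ] [352 151  11  11  82]
brass [615.9 164.2] [587 161  53   7 210]
brass [269.1 214.7] [266 211   8   8  51]
brass [344.2 220.8] [340 218   9   7  39]
brass [272.7 243.4] [268 239  10  10  56]
brass [165.  349.6] [117 309  96  91 677]
```

Heights and spacings agree: the sockets are 70.2 mm apart, the stand measures 151×70 mm, and the rods triangulate to z≈117–121 mm. Stand yaw is −0.14, rods at (567,193) and (554.5,94.5). Rig yaw is about 0.158. First I turn the tool and travel to above the nearer rod.

>>> drive_tool:
  steps:
    - {"twist": [0, 0, -1], "slide": [0, 0, 0], "gripper": 0.5}
    - {"twist": [0, 0, -1], "slide": [0, 0, 0], "gripper": 0.5}
    - {"twist": [0, 0, -1], "slide": [0, 0, 0], "gripper": 0.5}
    - {"twist": [0, 0, -1], "slide": [0, 0, 0], "gripper": 0.5}
    - {"twist": [0, 0, -1], "slide": [0, 0, 0], "gripper": 0.5}

```text
time_s: 0.62
eef_pos: [202.2, -564.7, 231.0]
tool_rot: [[0.661, 0.75, -0.0], [0.75, -0.661, 0.001], [0.0, -0.001, -1.0]]
ft_force: [0.5, 0.4, 0.2]
width: 0.499
gripper_force: 0.0
```

>>> drive_tool:
  steps:
    - {"twist": [0, 0, -1], "slide": [0, 0, 0], "gripper": 0.5}
    - {"twist": [0, 0, -1], "slide": [0, 0, 0], "gripper": 0.5}
    - {"twist": [0, 0, -1], "slide": [0, 0, 0], "gripper": 0.5}
    - {"twist": [0, 0, -1], "slide": [0, 0, 0], "gripper": 0.5}
    - {"twist": [0, 0, -1], "slide": [0, 0, 0], "gripper": 0.5}

```text
time_s: 1.03
eef_pos: [202.2, -564.7, 231.1]
tool_rot: [[0.224, 0.974, -0.0], [0.974, -0.224, 0.0], [0.0, -0.0, -1.0]]
ft_force: [0.4, 0.3, 1.2]
width: 0.501
gripper_force: 0.0
```

>>> drive_tool:
  steps:
    - {"twist": [0, 0, -0.174], "slide": [0, 0, 0], "gripper": 0.5}
    - {"twist": [0, 0, -0.174], "slide": [0, 0, 0], "gripper": 0.5}

```text
time_s: 1.2
eef_pos: [202.2, -564.8, 231.1]
tool_rot: [[0.143, 0.99, -0.0], [0.99, -0.143, 0.0], [0.0, -0.0, -1.0]]
ft_force: [-0.6, 0.6, -0.1]
width: 0.499
gripper_force: 0.0
```

>>> drive_tool:
  steps:
    - {"slide": [0.975, 0.356, 0], "twist": [0, 0, 0], "gripper": 0.5}
    - {"slide": [0.975, 0.356, 0], "twist": [0, 0, 0], "gripper": 0.5}
    - {"slide": [0.975, 0.356, 0], "twist": [0, 0, 0], "gripper": 0.5}

```text
time_s: 1.45
eef_pos: [243.1, -484.5, 230.5]
tool_rot: [[0.145, 0.989, 0.0], [0.989, -0.145, 0.007], [0.007, -0.001, -1.0]]
ft_force: [-0.7, 0.6, -0.7]
width: 0.5
gripper_force: 0.0
```

>>> drive_tool:
  steps:
    - {"slide": [0.975, 0.356, 0], "twist": [0, 0, 0], "gripper": 0.5}
    - {"slide": [0.975, 0.356, 0], "twist": [0, 0, 0], "gripper": 0.5}
    - {"slide": [0.975, 0.356, 0], "twist": [0, 0, 0], "gripper": 0.5}

```text
time_s: 1.7
eef_pos: [282.0, -411.5, 230.7]
tool_rot: [[0.143, 0.99, 0.0], [0.99, -0.143, 0.006], [0.006, -0.001, -1.0]]
ft_force: [-0.8, 0.1, -0.8]
width: 0.501
gripper_force: 0.0
```

>>> drive_tool:
  steps:
    - {"slide": [0.975, 0.356, 0], "twist": [0, 0, 0], "gripper": 0.5}
    - {"slide": [0.975, 0.356, 0], "twist": [0, 0, 0], "gripper": 0.5}
    - {"slide": [0.975, 0.356, 0], "twist": [0, 0, 0], "gripper": 0.5}

```text
time_s: 1.95
eef_pos: [320.9, -338.8, 230.9]
tool_rot: [[0.142, 0.99, 0.0], [0.99, -0.142, 0.005], [0.005, -0.001, -1.0]]
ft_force: [-0.5, 0.5, -0.8]
width: 0.501
gripper_force: 0.0
```

>>> drive_tool:
  steps:
    - {"slide": [0.975, 0.356, 0], "twist": [0, 0, 0], "gripper": 0.5}
    - {"slide": [0.975, 0.356, 0], "twist": [0, 0, 0], "gripper": 0.5}
    - {"slide": [0.975, 0.356, 0], "twist": [0, 0, 0], "gripper": 0.5}

```text
time_s: 2.2
eef_pos: [360.1, -266.1, 231.1]
tool_rot: [[0.141, 0.99, 0.001], [0.99, -0.141, 0.004], [0.004, -0.0, -1.0]]
ft_force: [-0.1, -0.3, -0.1]
width: 0.5
gripper_force: 0.0
```

>>> drive_tool:
  steps:
    - {"slide": [0.975, 0.356, 0], "twist": [0, 0, 0], "gripper": 0.5}
    - {"slide": [0.975, 0.356, 0], "twist": [0, 0, 0], "gripper": 0.5}
    - {"slide": [0.975, 0.356, 0], "twist": [0, 0, 0], "gripper": 0.5}

```text
time_s: 2.45
eef_pos: [399.5, -193.2, 231.3]
tool_rot: [[0.14, 0.99, 0.001], [0.99, -0.14, 0.004], [0.004, 0.001, -1.0]]
ft_force: [-0.8, -0.4, -0.1]
width: 0.497
gripper_force: 0.0
```

>>> drive_tool:
  steps:
    - {"slide": [0.975, 0.356, 0], "twist": [0, 0, 0], "gripper": 0.5}
    - {"slide": [0.975, 0.356, 0], "twist": [0, 0, 0], "gripper": 0.5}
    - {"slide": [0.975, 0.356, 0], "twist": [0, 0, 0], "gripper": 0.5}

```text
time_s: 2.7
eef_pos: [439.1, -120.4, 231.5]
tool_rot: [[0.14, 0.99, 0.002], [0.99, -0.14, 0.003], [0.003, 0.001, -1.0]]
ft_force: [0.2, 0.6, -0.0]
width: 0.5
gripper_force: 0.0
```

>>> drive_tool:
  steps:
    - {"slide": [0.975, 0.356, 0], "twist": [0, 0, 0], "gripper": 0.5}
    - {"slide": [0.975, 0.356, 0], "twist": [0, 0, 0], "gripper": 0.5}
    - {"slide": [0.975, 0.356, 0], "twist": [0, 0, 0], "gripper": 0.5}

```text
time_s: 2.95
eef_pos: [478.7, -47.4, 231.6]
tool_rot: [[0.14, 0.99, 0.003], [0.99, -0.14, 0.003], [0.003, 0.002, -1.0]]
ft_force: [1.0, -0.1, -0.3]
width: 0.5
gripper_force: 0.0
```

>>> drive_tool:
  steps:
    - {"slide": [0.975, 0.356, 0], "twist": [0, 0, 0], "gripper": 0.5}
    - {"slide": [0.975, 0.356, 0], "twist": [0, 0, 0], "gripper": 0.5}
    - {"slide": [0.975, 0.356, 0], "twist": [0, 0, 0], "gripper": 0.5}

```text
time_s: 3.2
eef_pos: [518.2, 25.7, 231.7]
tool_rot: [[0.14, 0.99, 0.003], [0.99, -0.14, 0.003], [0.004, 0.003, -1.0]]
ft_force: [0.1, -0.4, 0.2]
width: 0.499
gripper_force: 0.0
```

>>> drive_tool:
  steps:
    - {"slide": [0.975, 0.356, 0], "twist": [0, 0, 0], "gripper": 0.5}
    - {"slide": [0.975, 0.356, 0], "twist": [0, 0, 0], "gripper": 0.5}
    - {"slide": [0.975, 0.356, 0], "twist": [0, 0, 0], "gripper": 0.5}
    - {"slide": [0.975, 0.356, 0], "twist": [0, 0, 0], "gripper": 0.5}

```text
time_s: 3.53
eef_pos: [554.8, 95.4, 231.1]
tool_rot: [[0.139, 0.99, -0.0], [0.99, -0.139, 0.0], [0.0, -0.0, -1.0]]
ft_force: [0.4, -0.3, 0.3]
width: 0.501
gripper_force: 0.0
```

>>> drive_tool:
  steps:
    - {"slide": [-0.01, -0.01, 1], "twist": [0, 0, 0], "gripper": 0.5}
    - {"slide": [-0.01, -0.01, 1], "twist": [0, 0, 0], "gripper": 0.5}
    - {"slide": [-0.01, -0.01, 1], "twist": [0, 0, 0], "gripper": 0.5}
    - {"slide": [-0.01, -0.01, 1], "twist": [0, 0, 0], "gripper": 0.5}

```text
time_s: 3.87
eef_pos: [550.6, 92.3, 149.9]
tool_rot: [[0.142, 0.99, -0.006], [0.99, -0.142, -0.0], [-0.001, -0.006, -1.0]]
ft_force: [0.7, 0.7, 1.2]
width: 0.497
gripper_force: 0.0
```

Run:
```python
from h import *
s=grab('scene');t=grab('top')
a=cv2.resize(s['img'][120:250,310:440],None,fx=3,fy=3,interpolation=cv2.INTER_CUBIC)
b=cv2.resize(t['img'][160:260,220:320],None,fx=3.9,fy=3.9,interpolation=cv2.INTER_CUBIC)
cv2.imwrite('pics/c2.png',np.hstack([a,b]))
```

```text
(no output)
```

View pics/c2.png

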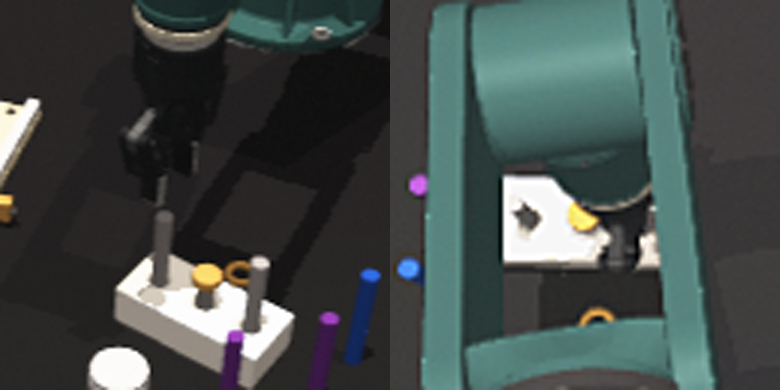

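The fingers straddle the near rod at scene crop (160,215), with their tips above its top, and the path down is clear. I descend and grip.

>>> drive_tool:
  steps:
    - {"slide": [0, 0, 0.3], "twist": [0, 0, 0], "gripper": 0.5}
    - {"slide": [0, 0, 0.6], "twist": [0, 0, 0], "gripper": 0.5}
    - {"slide": [0, 0, 0.9], "twist": [0, 0, 0], "gripper": 0.5}
    - {"slide": [0, 0, 0.9], "twist": [0, 0, 0], "gripper": 0.5}
    - {"slide": [0, 0, 0.9], "twist": [0, 0, 0], "gripper": 0.5}

```text
time_s: 4.38
eef_pos: [553.7, 93.5, 80.6]
tool_rot: [[0.14, 0.99, 0.001], [0.99, -0.14, 0.0], [0.0, 0.001, -1.0]]
ft_force: [-0.6, -0.5, 0.3]
width: 0.494
gripper_force: 0.0
```

>>> drive_tool:
  newtons: 40
  steps:
    - {"slide": [0, 0, 0], "twist": [0, 0, 0], "gripper": 0}
    - {"slide": [0, 0, 0], "twist": [0, 0, 0], "gripper": 0}
    - {"slide": [0, 0, 0], "twist": [0, 0, 0], "gripper": 0}
    - {"slide": [0, 0, 0], "twist": [0, 0, 0], "gripper": 0}
    - {"slide": [0, 0, 0], "twist": [0, 0, 0], "gripper": 0}

```text
time_s: 4.8
eef_pos: [554.9, 93.9, 81.7]
tool_rot: [[0.139, 0.99, 0.004], [0.99, -0.139, 0.0], [0.001, 0.004, -1.0]]
ft_force: [-0.7, -0.5, 7.4]
width: 0.176
gripper_force: 38.8
```

>>> drive_tool:
  steps:
    - {"slide": [0, 0, -0.3], "twist": [0, 0, 0], "gripper": 0}
    - {"slide": [0, 0, -0.6], "twist": [0, 0, 0], "gripper": 0}
    - {"slide": [0, 0, -0.9], "twist": [0, 0, 0], "gripper": 0}
    - {"slide": [0, 0, -0.9], "twist": [0, 0, 0], "gripper": 0}

```text
time_s: 5.13
eef_pos: [556.7, 94.1, 156.9]
tool_rot: [[0.139, 0.99, 0.009], [0.99, -0.139, 0.001], [0.002, 0.009, -1.0]]
ft_force: [1.1, 0.9, -1.4]
width: 0.176
gripper_force: 39.8
```

>>> drive_tool:
  steps:
    - {"slide": [0, 0, -0.4], "twist": [0, 0, -0.2], "gripper": 0}
    - {"slide": [0, 0, -0.4], "twist": [0, 0, -0.4], "gripper": 0}
    - {"slide": [0, 0, -0.4], "twist": [0, 0, -0.596], "gripper": 0}
    - {"slide": [0, 0, -0.4], "twist": [0, 0, -0.596], "gripper": 0}

```text
time_s: 5.47
eef_pos: [553.3, 93.9, 184.1]
tool_rot: [[-0.161, 0.987, 0.001], [0.987, 0.161, 0.0], [-0.0, 0.001, -1.0]]
ft_force: [-1.1, 0.1, -1.7]
width: 0.173
gripper_force: 39.8
```

>>> drive_tool:
  steps:
    - {"slide": [-0.35, 0.02, 0], "twist": [0, 0, 0], "gripper": 0}
    - {"slide": [-0.7, 0.05, 0], "twist": [0, 0, 0], "gripper": 0}
    - {"slide": [-0.976, 0.07, 0], "twist": [0, 0, 0], "gripper": 0}

```text
time_s: 5.72
eef_pos: [570.9, 16.4, 183.0]
tool_rot: [[-0.155, 0.988, -0.0], [0.988, 0.155, -0.0], [-0.0, -0.0, -1.0]]
ft_force: [1.3, -0.6, -1.9]
width: 0.18
gripper_force: 39.8
```

>>> drive_tool:
  steps:
    - {"slide": [-0.35, 0.02, 0], "twist": [0, 0, 0], "gripper": 0}
    - {"slide": [-0.7, 0.05, 0], "twist": [0, 0, 0], "gripper": 0}
    - {"slide": [-0.976, 0.07, 0], "twist": [0, 0, 0], "gripper": 0}

```text
time_s: 5.97
eef_pos: [588.7, -60.5, 182.9]
tool_rot: [[-0.154, 0.988, -0.0], [0.988, 0.154, -0.0], [-0.0, -0.001, -1.0]]
ft_force: [0.8, -0.2, -1.5]
width: 0.179
gripper_force: 39.8
```

>>> drive_tool:
  steps:
    - {"slide": [-0.35, 0.02, 0], "twist": [0, 0, 0], "gripper": 0}
    - {"slide": [-0.7, 0.05, 0], "twist": [0, 0, 0], "gripper": 0}
    - {"slide": [-0.976, 0.07, 0], "twist": [0, 0, 0], "gripper": 0}

```text
time_s: 6.22
eef_pos: [606.5, -136.8, 182.8]
tool_rot: [[-0.153, 0.988, -0.001], [0.988, 0.153, -0.0], [-0.0, -0.001, -1.0]]
ft_force: [0.9, 0.8, -2.1]
width: 0.174
gripper_force: 39.8
```

>>> drive_tool:
  steps:
    - {"slide": [-0.35, 0.02, 0], "twist": [0, 0, 0], "gripper": 0}
    - {"slide": [-0.7, 0.05, 0], "twist": [0, 0, 0], "gripper": 0}
    - {"slide": [-0.976, 0.07, 0], "twist": [0, 0, 0], "gripper": 0}
    - {"slide": [-0.976, 0.07, 0], "twist": [0, 0, 0], "gripper": 0}
    - {"slide": [-0.976, 0.07, 0], "twist": [0, 0, 0], "gripper": 0}

```text
time_s: 6.63
eef_pos: [624.0, -212.2, 182.5]
tool_rot: [[-0.153, 0.988, -0.001], [0.988, 0.153, 0.001], [0.001, -0.001, -1.0]]
ft_force: [-0.7, 0.3, -1.5]
width: 0.173
gripper_force: 39.7
```

Run:
```python
from h import *
s=grab('scene','s3.png');t=grab('top','t3.png')
a=cv2.resize(s['img'][120:230,220:340],None,fx=5,fy=5,interpolation=cv2.INTER_CUBIC)
cv2.imwrite('pics/c3.png',a)
g=cv2.cvtColor(s['img'],cv2.COLOR_BGR2GRAY)
o=telemetry.get_obs();print(o['eef_pos'],o['width'],o['gripper_force'],o['ft_force'])
print('pred sockets',[proj(s,p) for p in((615.2,-141.5,68),(626.2,-210.6,68))],'foot',proj(s,o['eef_pos']+[0,0,-71.7]))
```

```text
[ 623.59627015 -210.23454305  182.63179036] 0.17675783623262917 39.747353196144104 [ 0.0695478  -0.26789721 -1.6055133 ]
pred sockets [array([279.56851422, 190.54157219]), array([257.33860208, 185.04119283])] foot [256.74654329 173.27874713]
```

View pics/c3.png

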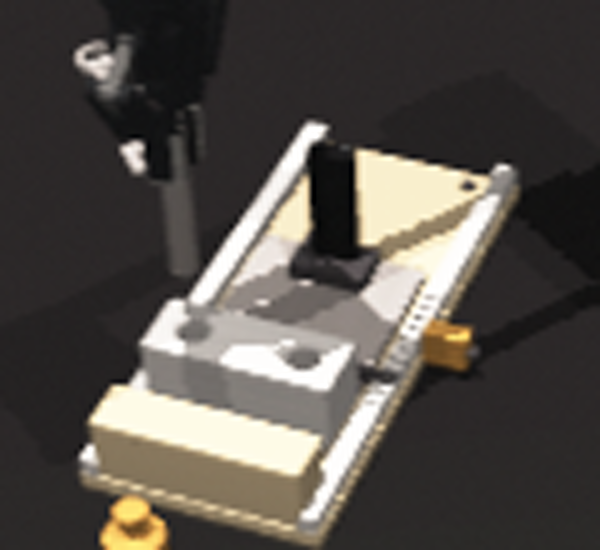

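The rod hangs straight. Its foot is at scene (256.6,174) as predicted, and the socket mouths are at about (258.8,186.4) and (280.4,191). I refine the sockets from the hole outlines in both views.

Run:
```python
from m import *
t0=cv2.imread('pics/top0.png');s0=cv2.imread('pics/scene0.png')
t=grab('top');s=grab('scene')
def cen(img,c,rad,bg):
    g=cv2.cvtColor(img,cv2.COLOR_BGR2GRAY).astype(float);u,v=map(int,np.round(c))
    yy,xx=np.mgrid[v-rad:v+rad+1,u-rad:u+rad+1];w=g[v-rad:v+rad+1,u-rad:u+rad+1]
    m=np.clip((bg-w)/40,0,1)*(np.hypot(xx-c[0],yy-c[1])<rad+.5); return np.array([(m*xx).sum()/m.sum(),(m*yy).sum()/m.sum()]),m.sum(),w
A={}
for n,ct,cs in(('L',(353.6,189.8),(280.4,190.7)),('R',(373.9,184.3),(258.8,186))):
    a,na,_=cen(t0,ct,4,238)
    g=cv2.cvtColor(s0,cv2.COLOR_BGR2GRAY);u,v=map(int,cs);print(g[v-6:v+7,u-7:u+8])
    bg=np.percentile(g[v-6:v+7,u-7:u+8],70);b,nb,_=cen(s0,cs,5,bg-8)
    print(n,a,na,onz(t,*a,68).round(1),'scene',b,nb,onz(s,*b,68).round(1),'eye',onz(s,*cs,68).round(1),tri(t,a,s,b))
```

```text
[[249 247 243 232 226 227 227 226 224 224 225 224 222 223 224]
 [251 251 251 250 249 247 242 234 229 225 225 223 223 224 225]
 [250 250 250 250 251 250 250 250 249 247 241 233 229 225 224]
 [251 251 251 250 250 250 250 250 250 250 250 250 249 246 241]
 [251 251 251 251 251 251 249 248 248 249 250 250 250 250 250]
 [250 250 251 251 249 244 228 201 214 233 244 249 250 250 250]
 [250 250 251 248 230 166 127 123 130 137 186 238 249 251 251]
 [251 250 250 245 199 105 108 112 113 114 138 225 250 251 251]
 [251 251 251 243 178 102 105 110 114 116 133 229 251 251 251]
 [251 251 251 250 242 181 106 111 115 163 234 249 251 251 243]
 [250 250 251 251 250 249 244 234 244 249 250 251 251 247 207]
 [166 217 239 246 250 250 250 250 250 251 251 251 251 237 137]
 [120 131 134 138 167 219 240 247 251 251 251 251 247 206 102]]
L [353.44462948 189.32389675] 30.025000000000002 [ 615.4 -140.8   68. ] scene [280.23961938 191.25951557] 28.900000000000002 [ 616.9 -138.2   68. ] eye [ 614.6 -139.1   68. ] (array([ 615.38487685, -140.23792976,   66.15745891]), np.float64(1.7512689449059693))
[[ 39  37 161 240 
[... 337 characters left out ...]
9 170 234 251 252 251]
 [251 251 251 242 168 108 108 110 114 119 169 238 251 251 252]
 [252 252 252 248 206 104 103 109 117 130 216 249 251 251 251]
 [252 252 252 251 248 236 213 202 204 237 250 251 250 250 250]
 [242 248 252 252 251 251 251 250 250 251 251 251 252 251 251]
 [138 150 166 219 241 247 251 251 251 251 251 251 251 251 251]
 [120 121 123 128 137 148 164 218 240 247 251 251 251 251 251]
 [120 120 120 120 121 122 122 127 135 146 167 218 239 246 250]]
R [373.72292994 183.92515924] 31.4 [ 626.3 -210.    68. ] scene [258.05311203 186.16846473] 30.125 [ 629.3 -206.    68. ] eye [ 627.6 -204.6   68. ] (array([ 626.55852731, -209.50558718,   64.72624094]), np.float64(2.2491535961578024))
```

>>> drive_tool:
  steps:
    - {"slide": [0, 0.034, 0.2], "twist": [0, 0, 0], "gripper": 0}
    - {"slide": [0, 0.034, 0.43], "twist": [0, 0, 0], "gripper": 0}
    - {"slide": [0, 0.034, 0.43], "twist": [0, 0, 0], "gripper": 0}
    - {"slide": [0, 0.034, 0.43], "twist": [0, 0, 0], "gripper": 0}

```text
time_s: 7.17
eef_pos: [625.9, -209.2, 148.0]
tool_rot: [[-0.158, 0.987, -0.003], [0.987, 0.158, 0.001], [0.002, -0.003, -1.0]]
ft_force: [0.2, 0.6, -1.1]
width: 0.175
gripper_force: 39.6
```

Run:
```python
from h import *
s=grab('scene');t=grab('top');o=telemetry.get_obs()
p=o['eef_pos'];print(p,o['ft_force'])
print('foot pred s',proj(s,p+[0,0,-71.7]),'mouth s',proj(s,[626.4,-209.8,68]),'t',proj(t,p+[0,0,-71.7]))
a=cv2.resize(s['img'][145:205,235:305],None,fx=8,fy=8,interpolation=cv2.INTER_CUBIC)
cv2.imwrite('pics/c4.png',a)
```

```text
[ 627.43277642 -210.27606986  149.8032158 ] [ 0.2138652   0.14052179 -1.58342157]
foot pred s [256.91338314 182.70831943] mouth s [257.53018748 185.16970438] t [374.20687389 182.81847477]
```

View pics/c4.png

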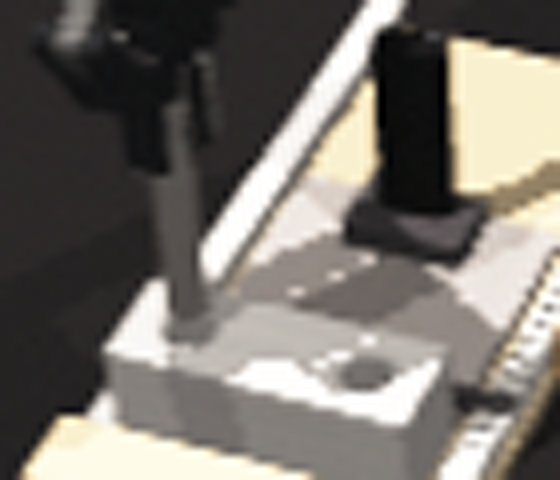

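The rod foot at crop (190,335) sits right over the right socket mouth at crop (184,329). I lower it gently and watch the force.

>>> drive_tool:
  steps:
    - {"slide": [0, 0, 0.06], "twist": [0, 0, 0], "gripper": 0}
    - {"slide": [0, 0, 0.12], "twist": [0, 0, 0], "gripper": 0}
    - {"slide": [0, 0, 0.18], "twist": [0, 0, 0], "gripper": 0}
    - {"slide": [0, 0, 0.18], "twist": [0, 0, 0], "gripper": 0}

```text
time_s: 7.6
eef_pos: [626.3, -210.4, 133.4]
tool_rot: [[-0.157, 0.988, -0.002], [0.988, 0.157, 0.001], [0.001, -0.001, -1.0]]
ft_force: [-0.5, 0.5, -2.2]
width: 0.172
gripper_force: 39.9
```

>>> drive_tool:
  steps:
    - {"slide": [0, 0, 0.12], "twist": [0, 0, 0], "gripper": 0}
    - {"slide": [0, 0, 0.24], "twist": [0, 0, 0], "gripper": 0}
    - {"slide": [0, 0, 0.36], "twist": [0, 0, 0], "gripper": 0}
    - {"slide": [0, 0, 0.37], "twist": [0, 0, 0], "gripper": 0}
    - {"slide": [0, 0, 0.37], "twist": [0, 0, 0], "gripper": 0}

```text
time_s: 8.02
eef_pos: [626.1, -210.3, 103.4]
tool_rot: [[-0.157, 0.988, -0.002], [0.988, 0.157, 0.001], [0.002, -0.002, -1.0]]
ft_force: [0.4, -1.1, -2.0]
width: 0.177
gripper_force: 39.8
```

>>> drive_tool:
  steps:
    - {"slide": [0, 0, 0], "twist": [0, 0, 0], "gripper": 0.5}
    - {"slide": [0, 0, 0], "twist": [0, 0, 0], "gripper": 0.5}
    - {"slide": [0, 0, 0], "twist": [0, 0, 0], "gripper": 0.5}
    - {"slide": [0, 0, 0], "twist": [0, 0, 0], "gripper": 0.5}

```text
time_s: 8.35
eef_pos: [627.6, -210.9, 105.6]
tool_rot: [[-0.157, 0.988, 0.001], [0.988, 0.157, -0.001], [-0.001, 0.001, -1.0]]
ft_force: [0.1, 0.1, 0.5]
width: 0.494
gripper_force: 0.0
```

>>> drive_tool:
  steps:
    - {"slide": [0, 0, -0.3], "twist": [0, 0, 0], "gripper": 0.5}
    - {"slide": [0, 0, -0.6], "twist": [0, 0, 0], "gripper": 0.5}
    - {"slide": [0, 0, -1], "twist": [0, 0, 0], "gripper": 0.5}
    - {"slide": [0, 0, -1], "twist": [0, 0, 0], "gripper": 0.5}

```text
time_s: 8.68
eef_pos: [630.9, -212.3, 191.9]
tool_rot: [[-0.157, 0.987, 0.01], [0.988, 0.157, -0.005], [-0.006, 0.009, -1.0]]
ft_force: [1.7, 1.0, 0.3]
width: 0.503
gripper_force: 0.0
```

>>> drive_tool:
  steps:
    - {"slide": [0, 0, -0.3], "twist": [0, 0, 0], "gripper": 0.5}
    - {"slide": [0, 0, -0.3], "twist": [0, 0, 0], "gripper": 0.5}

```text
time_s: 8.85
eef_pos: [629.5, -211.7, 213.7]
tool_rot: [[-0.157, 0.988, 0.007], [0.988, 0.157, -0.003], [-0.004, 0.006, -1.0]]
ft_force: [0.7, 1.1, 1.1]
width: 0.497
gripper_force: 0.0
```

Run:
```python
from h import *
s=grab('scene');o=telemetry.get_obs()
p=o['eef_pos'];print(p)
print('rod home top s',proj(s,[626.3,-210,138]))
a=cv2.resize(s['img'][130:205,235:305],None,fx=8,fy=8,interpolation=cv2.INTER_CUBIC)
cv2.imwrite('pics/c5.png',a)
```

```text
[ 628.92927157 -211.47632159  211.84733272]
rod home top s [255.497889   166.49134601]
```

View pics/c5.png

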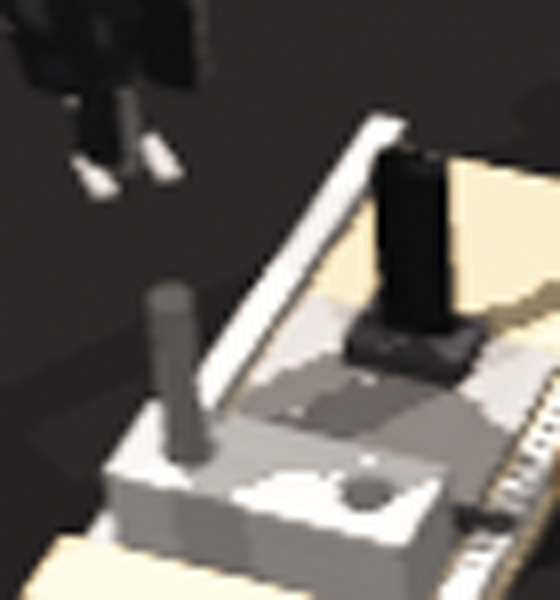

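The rod stands home in the right socket: its top is at (256.3,166.5), and a fully home rod was predicted at (255.5,166.5). Now the second rod.

>>> drive_tool:
  steps:
    - {"slide": [1, 0.01, 0], "twist": [0, 0, 0], "gripper": 0.5}
    - {"slide": [1, 0.01, 0], "twist": [0, 0, 0], "gripper": 0.5}
    - {"slide": [1, 0.01, 0], "twist": [0, 0, 0], "gripper": 0.5}

```text
time_s: 9.15
eef_pos: [612.9, -125.3, 207.7]
tool_rot: [[-0.16, 0.987, -0.003], [0.987, 0.16, 0.005], [0.005, -0.003, -1.0]]
ft_force: [-0.9, -0.1, -0.1]
width: 0.499
gripper_force: 0.0
```

>>> drive_tool:
  steps:
    - {"slide": [1, 0.01, 0], "twist": [0, 0, 0], "gripper": 0.5}
    - {"slide": [1, 0.01, 0], "twist": [0, 0, 0], "gripper": 0.5}
    - {"slide": [1, 0.01, 0], "twist": [0, 0, 0], "gripper": 0.5}

```text
time_s: 9.4
eef_pos: [601.1, -46.2, 207.8]
tool_rot: [[-0.161, 0.987, -0.003], [0.987, 0.161, 0.004], [0.005, -0.002, -1.0]]
ft_force: [-0.4, -0.7, 0.6]
width: 0.499
gripper_force: 0.0
```

>>> drive_tool:
  steps:
    - {"slide": [1, 0.01, 0], "twist": [0, 0, 0], "gripper": 0.5}
    - {"slide": [1, 0.01, 0], "twist": [0, 0, 0], "gripper": 0.5}
    - {"slide": [1, 0.01, 0], "twist": [0, 0, 0], "gripper": 0.5}

```text
time_s: 9.65
eef_pos: [589.5, 32.5, 208.0]
tool_rot: [[-0.161, 0.987, -0.003], [0.987, 0.161, 0.004], [0.004, -0.002, -1.0]]
ft_force: [0.4, -0.3, -0.4]
width: 0.5
gripper_force: 0.0
```

>>> drive_tool:
  steps:
    - {"slide": [1, 0.01, 0], "twist": [0, 0, 0], "gripper": 0.5}
    - {"slide": [1, 0.01, 0], "twist": [0, 0, 0], "gripper": 0.5}
    - {"slide": [1, 0.01, 0], "twist": [0, 0, 0], "gripper": 0.5}

```text
time_s: 9.9
eef_pos: [578.1, 111.4, 208.2]
tool_rot: [[-0.161, 0.987, -0.002], [0.987, 0.161, 0.003], [0.004, -0.001, -1.0]]
ft_force: [0.0, 0.2, -0.8]
width: 0.503
gripper_force: 0.0
```

>>> drive_tool:
  steps:
    - {"slide": [1, 0.01, 0], "twist": [0, 0, 0], "gripper": 0.5}
    - {"slide": [1, 0.01, 0], "twist": [0, 0, 0], "gripper": 0.5}
    - {"slide": [1, 0.01, 0], "twist": [0, 0, 0], "gripper": 0.5}

```text
time_s: 10.15
eef_pos: [566.7, 190.3, 208.3]
tool_rot: [[-0.161, 0.987, -0.001], [0.987, 0.161, 0.003], [0.003, -0.001, -1.0]]
ft_force: [0.1, -0.1, 0.2]
width: 0.499
gripper_force: 0.0
```

>>> drive_tool:
  steps:
    - {"slide": [0.094, 0, 0], "twist": [0, 0, 0.2], "gripper": 0.5}
    - {"slide": [0.094, 0, 0], "twist": [0, 0, 0.4], "gripper": 0.5}
    - {"slide": [0.094, 0, 0], "twist": [0, 0, 0.596], "gripper": 0.5}
    - {"slide": [0.094, 0, 0], "twist": [0, 0, 0.596], "gripper": 0.5}
    - {"slide": [0.094, 0, 0], "twist": [0, 0, 0.596], "gripper": 0.5}

```text
time_s: 10.57
eef_pos: [566.8, 191.7, 208.4]
tool_rot: [[0.137, 0.991, -0.001], [0.991, -0.137, -0.0], [-0.0, -0.001, -1.0]]
ft_force: [0.5, 0.4, -0.2]
width: 0.503
gripper_force: 0.0
```

>>> drive_tool:
  steps:
    - {"slide": [0.01, 0, 0.4], "twist": [0, 0, 0], "gripper": 0.5}
    - {"slide": [0.01, 0, 0.8], "twist": [0, 0, 0], "gripper": 0.5}
    - {"slide": [0.01, 0, 0.8], "twist": [0, 0, 0], "gripper": 0.5}
    - {"slide": [0.01, 0, 0.8], "twist": [0, 0, 0], "gripper": 0.5}

```text
time_s: 10.9
eef_pos: [565.4, 192.4, 143.5]
tool_rot: [[0.138, 0.99, -0.005], [0.99, -0.138, -0.001], [-0.002, -0.005, -1.0]]
ft_force: [0.1, 0.7, 0.7]
width: 0.498
gripper_force: 0.0
```

Run:
```python
from h import *
s=grab('scene');o=telemetry.get_obs();p=o['eef_pos'];print(p,'top pred',proj(s,[567,193,120]),'tcp',proj(s,p))
a=cv2.resize(s['img'][150:240,350:440],None,fx=6,fy=6,interpolation=cv2.INTER_CUBIC)
cv2.imwrite('pics/c6.png',a)
```

```text
[566.96938208 192.82411541 145.16809471] top pred [396.12188717 206.38776211] tcp [397.07856076 199.39656741]
```

View pics/c6.png

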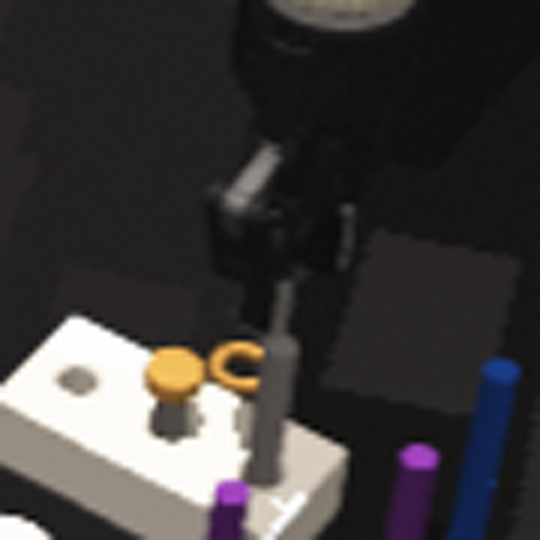

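The fingers are over the second rod: its top is at scene (396.8,207), predicted (396.1,206.4). Down, grip and lift.

>>> drive_tool:
  steps:
    - {"slide": [0, 0, 0.3], "twist": [0, 0, 0], "gripper": 0.5}
    - {"slide": [0, 0, 0.6], "twist": [0, 0, 0], "gripper": 0.5}
    - {"slide": [0, 0, 0.79], "twist": [0, 0, 0], "gripper": 0.5}
    - {"slide": [0, 0, 0.79], "twist": [0, 0, 0], "gripper": 0.5}
    - {"slide": [0, 0, 0.79], "twist": [0, 0, 0], "gripper": 0.5}

```text
time_s: 11.37
eef_pos: [567.9, 193.3, 83.0]
tool_rot: [[0.139, 0.99, 0.001], [0.99, -0.139, 0.0], [0.001, 0.001, -1.0]]
ft_force: [1.0, -0.5, 0.4]
width: 0.501
gripper_force: 0.0
```

>>> drive_tool:
  newtons: 40
  steps:
    - {"slide": [0, 0, 0], "twist": [0, 0, 0], "gripper": 0}
    - {"slide": [0, 0, 0], "twist": [0, 0, 0], "gripper": 0}
    - {"slide": [0, 0, 0], "twist": [0, 0, 0], "gripper": 0}
    - {"slide": [0, 0, 0], "twist": [0, 0, 0], "gripper": 0}
    - {"slide": [0, 0, 0], "twist": [0, 0, 0], "gripper": 0}

```text
time_s: 11.78
eef_pos: [568.6, 193.6, 83.8]
tool_rot: [[0.139, 0.99, 0.004], [0.99, -0.139, 0.001], [0.001, 0.004, -1.0]]
ft_force: [-0.8, 0.1, 7.6]
width: 0.174
gripper_force: 39.0
```

>>> drive_tool:
  steps:
    - {"slide": [0, 0, -0.3], "twist": [0, 0, 0], "gripper": 0}
    - {"slide": [0, 0, -0.6], "twist": [0, 0, 0], "gripper": 0}
    - {"slide": [0, 0, -0.9], "twist": [0, 0, 0], "gripper": 0}
    - {"slide": [0, 0, -0.9], "twist": [0, 0, 0], "gripper": 0}

```text
time_s: 12.12
eef_pos: [570.3, 194.0, 159.1]
tool_rot: [[0.139, 0.99, 0.009], [0.99, -0.139, 0.002], [0.003, 0.008, -1.0]]
ft_force: [0.6, 0.5, -1.3]
width: 0.177
gripper_force: 39.9
```

>>> drive_tool:
  steps:
    - {"slide": [0, 0, -0.4], "twist": [0, 0, -0.2], "gripper": 0}
    - {"slide": [0, 0, -0.4], "twist": [0, 0, -0.4], "gripper": 0}
    - {"slide": [0, 0, -0.4], "twist": [0, 0, -0.596], "gripper": 0}
    - {"slide": [0, 0, -0.4], "twist": [0, 0, -0.596], "gripper": 0}
    - {"slide": [0, 0, -0.4], "twist": [0, 0, -0.596], "gripper": 0}

```text
time_s: 12.53
eef_pos: [566.4, 193.1, 185.3]
tool_rot: [[-0.155, 0.988, -0.001], [0.988, 0.155, -0.0], [0.0, -0.001, -1.0]]
ft_force: [-0.0, -0.5, -1.9]
width: 0.174
gripper_force: 39.8
```

>>> drive_tool:
  steps:
    - {"slide": [-0.35, 0, 0], "twist": [0, 0, 0], "gripper": 0}
    - {"slide": [-0.7, 0, 0], "twist": [0, 0, 0], "gripper": 0}
    - {"slide": [-1, -0.01, 0], "twist": [0, 0, 0], "gripper": 0}

```text
time_s: 12.78
eef_pos: [578.5, 113.1, 185.0]
tool_rot: [[-0.155, 0.988, -0.001], [0.988, 0.155, -0.0], [-0.0, -0.001, -1.0]]
ft_force: [0.1, 0.2, -3.0]
width: 0.176
gripper_force: 39.8
```

>>> drive_tool:
  steps:
    - {"slide": [-0.35, 0, 0], "twist": [0, 0, 0], "gripper": 0}
    - {"slide": [-0.7, 0, 0], "twist": [0, 0, 0], "gripper": 0}
    - {"slide": [-1, -0.01, 0], "twist": [0, 0, 0], "gripper": 0}

```text
time_s: 13.03
eef_pos: [590.3, 33.3, 185.0]
tool_rot: [[-0.154, 0.988, -0.001], [0.988, 0.154, -0.0], [-0.0, -0.001, -1.0]]
ft_force: [0.4, 0.3, -0.6]
width: 0.172
gripper_force: 39.8
```

>>> drive_tool:
  steps:
    - {"slide": [-0.35, 0, 0], "twist": [0, 0, 0], "gripper": 0}
    - {"slide": [-0.7, 0, 0], "twist": [0, 0, 0], "gripper": 0}
    - {"slide": [-1, -0.01, 0], "twist": [0, 0, 0], "gripper": 0}

```text
time_s: 13.28
eef_pos: [602.1, -45.9, 184.9]
tool_rot: [[-0.154, 0.988, -0.001], [0.988, 0.154, -0.0], [0.0, -0.001, -1.0]]
ft_force: [0.1, -0.4, -1.7]
width: 0.173
gripper_force: 39.8
```

>>> drive_tool:
  steps:
    - {"slide": [-0.35, 0, 0], "twist": [0, 0, 0], "gripper": 0}
    - {"slide": [-0.7, 0, 0], "twist": [0, 0, 0], "gripper": 0}
    - {"slide": [-1, -0.01, 0], "twist": [0, 0, 0], "gripper": 0}

```text
time_s: 13.53
eef_pos: [614.0, -125.1, 184.9]
tool_rot: [[-0.154, 0.988, -0.001], [0.988, 0.154, 0.0], [0.0, -0.001, -1.0]]
ft_force: [0.7, 0.3, -1.2]
width: 0.174
gripper_force: 39.8
```

>>> drive_tool:
  steps:
    - {"slide": [-0.224, -0.01, 0], "twist": [0, 0, 0], "gripper": 0}
    - {"slide": [-0.224, -0.01, 0], "twist": [0, 0, 0], "gripper": 0}
    - {"slide": [-0.224, -0.01, 0], "twist": [0, 0, 0], "gripper": 0}
    - {"slide": [-0.224, -0.01, 0], "twist": [0, 0, 0], "gripper": 0}
    - {"slide": [-0.224, -0.01, 0], "twist": [0, 0, 0], "gripper": 0}

```text
time_s: 13.95
eef_pos: [615.7, -139.9, 185.3]
tool_rot: [[-0.157, 0.988, -0.001], [0.988, 0.157, 0.001], [0.001, -0.001, -1.0]]
ft_force: [-0.4, -0.4, -1.9]
width: 0.169
gripper_force: 39.8
```

>>> drive_tool:
  steps:
    - {"slide": [-0.015, -0.009, 0.2], "twist": [0, 0, 0], "gripper": 0}
    - {"slide": [-0.015, -0.009, 0.38], "twist": [0, 0, 0], "gripper": 0}
    - {"slide": [-0.015, -0.009, 0.38], "twist": [0, 0, 0], "gripper": 0}
    - {"slide": [-0.015, -0.009, 0.38], "twist": [0, 0, 0], "gripper": 0}

```text
time_s: 14.28
eef_pos: [614.8, -141.1, 154.6]
tool_rot: [[-0.158, 0.987, -0.002], [0.987, 0.158, 0.001], [0.001, -0.002, -1.0]]
ft_force: [-0.3, -0.2, -1.6]
width: 0.173
gripper_force: 39.6
```

>>> drive_tool:
  steps:
    - {"slide": [0, 0, 0.06], "twist": [0, 0, 0], "gripper": 0}
    - {"slide": [0, 0, 0.12], "twist": [0, 0, 0], "gripper": 0}
    - {"slide": [0, 0, 0.18], "twist": [0, 0, 0], "gripper": 0}
    - {"slide": [0, 0, 0.24], "twist": [0, 0, 0], "gripper": 0}
    - {"slide": [0, 0, 0.24], "twist": [0, 0, 0], "gripper": 0}

```text
time_s: 14.7
eef_pos: [615.5, -141.9, 136.0]
tool_rot: [[-0.157, 0.988, -0.0], [0.988, 0.157, 0.001], [0.001, 0.0, -1.0]]
ft_force: [0.2, 2.3, -1.8]
width: 0.172
gripper_force: 40.0
```

>>> drive_tool:
  steps:
    - {"slide": [0.008, 0, 0.12], "twist": [0, 0, 0], "gripper": 0}
    - {"slide": [0.008, 0, 0.24], "twist": [0, 0, 0], "gripper": 0}
    - {"slide": [0.008, 0, 0.36], "twist": [0, 0, 0], "gripper": 0}
    - {"slide": [0.008, 0, 0.38], "twist": [0, 0, 0], "gripper": 0}
    - {"slide": [0.008, 0, 0.38], "twist": [0, 0, 0], "gripper": 0}

```text
time_s: 15.12
eef_pos: [614.7, -141.5, 104.0]
tool_rot: [[-0.157, 0.988, -0.003], [0.988, 0.157, 0.001], [0.001, -0.002, -1.0]]
ft_force: [0.1, 1.1, -2.1]
width: 0.176
gripper_force: 40.2
```

>>> drive_tool:
  steps:
    - {"slide": [0, 0, 0], "twist": [0, 0, 0], "gripper": 0.5}
    - {"slide": [0, 0, 0], "twist": [0, 0, 0], "gripper": 0.5}
    - {"slide": [0, 0, 0], "twist": [0, 0, 0], "gripper": 0.5}
    - {"slide": [0, 0, 0], "twist": [0, 0, 0], "gripper": 0.5}

```text
time_s: 15.45
eef_pos: [616.2, -142.2, 106.4]
tool_rot: [[-0.157, 0.988, 0.001], [0.988, 0.157, -0.001], [-0.001, 0.001, -1.0]]
ft_force: [0.0, -0.7, -0.3]
width: 0.503
gripper_force: 0.0
```

>>> drive_tool:
  steps:
    - {"slide": [0, 0, -0.3], "twist": [0, 0, 0], "gripper": 0.5}
    - {"slide": [0, 0, -0.6], "twist": [0, 0, 0], "gripper": 0.5}
    - {"slide": [0, 0, -1], "twist": [0, 0, 0], "gripper": 0.5}
    - {"slide": [0, 0, -1], "twist": [0, 0, 0], "gripper": 0.5}

```text
time_s: 15.78
eef_pos: [619.5, -143.2, 192.5]
tool_rot: [[-0.157, 0.987, 0.01], [0.988, 0.157, -0.004], [-0.005, 0.01, -1.0]]
ft_force: [1.9, -0.4, 1.7]
width: 0.502
gripper_force: 0.0
```

Run:
```python
from h import *
s=grab('scene');o=telemetry.get_obs();p=o['eef_pos'];print(p)
print('rod home tops s',proj(s,[626.3,-210,138]),proj(s,[615.3,-141,138]))
a=cv2.resize(s['img'][130:205,235:320],None,fx=8,fy=8,interpolation=cv2.INTER_CUBIC)
cv2.imwrite('pics/c7.png',a)
```

```text
[ 618.51369283 -142.89764694  190.04307725]
rod home tops s [255.497889   166.49134601] [278.42728164 171.94616417]
```

View pics/c7.png

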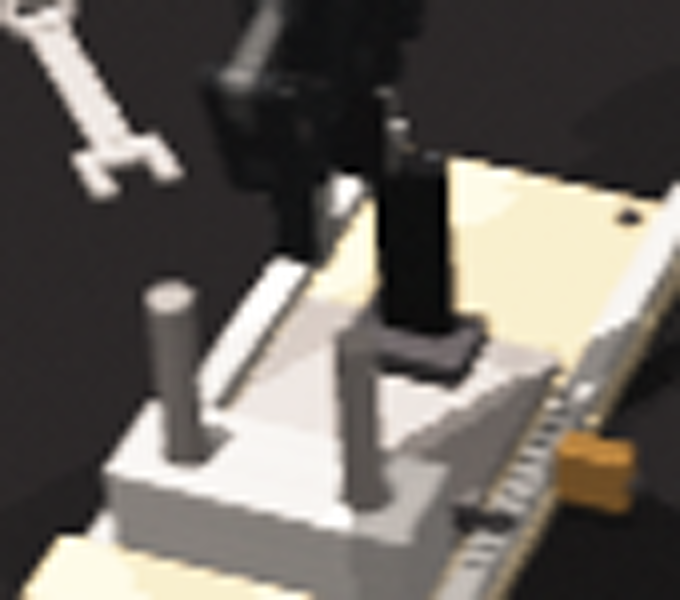

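Both rods are home: the left top is at (279.8,171.6), predicted (278.4,171.9). Now I measure the pull distance from pointer to plate along the rig x axis, in both views at z=32, and go to the handle.

```bash
cat > idx.py <<'E'
from m import *
ya=0.157;X=np.array([np.cos(ya),np.sin(ya),0]);Y=np.array([-X[1],X[0],0]);mid=np.array([620.7,-175.6,0]);O=mid-90*X
def samp(d,img,xs,y,z):
    P=np.array([proj(d,O+x*X+y*Y+[0,0,z]) for x in xs],np.float32)
    return cv2.remap(img,P[:,0].reshape(-1,1),P[:,1].reshape(-1,1),cv2.INTER_LINEAR)[:,0].astype(int)
def rep(d,img):
    for y in(66,70,74,78,82):
        xs=np.arange(-40,70,1.);p=samp(d,img,xs,y,32);sat=p[:,2]-p[:,0];dk=255-p.sum(1)/3
        b=xs[sat>70];print(y,'brass',(b.min(),b.max(),b.mean()) if len(b) else None)
    for y in(52,56,60,64,68):
        xs=np.arange(-30,70,2.);p=samp(d,img,xs,y,32).sum(1)//3;print(y,dict(zip(xs.astype(int).tolist(),p.tolist())) if y in(56,60,64) else '')
    print('handle px pred',proj(d,O-40*X+[0,0,115]))
E
python3 - <<'E'
from idx import *
for n,f in(('top','top0'),('scene','scene0')):
    print(n);rep(grab(n),cv2.imread('pics/%s.png'%f))
E
```

```text
top
66 brass None
70 brass None
74 brass None
78 brass (np.float64(-6.0), np.float64(10.0), np.float64(2.0))
82 brass (np.float64(-6.0), np.float64(9.0), np.float64(1.5))
52 
56 {-30: 211, -28: 190, -26: 165, -24: 158, -22: 172, -20: 202, -18: 203, -16: 177, -14: 159, -12: 156, -10: 186, -8: 215, -6: 197, -4: 174, -2: 158, 0: 164, 2: 201, 4: 214, 6: 204, 8: 178, 10: 156, 12: 162, 14: 188, 16: 213, 18: 197, 20: 165, 22: 159, 24: 161, 26: 200, 28: 215, 30: 191, 32: 170, 34: 157, 36: 166, 38: 191, 40: 203, 42: 167, 44: 107, 46: 82, 48: 93, 50: 129, 52: 167, 54: 181, 56: 176, 58: 163, 60: 144, 62: 132, 64: 120, 66: 102, 68: 94}
60 {-30: 233, -28: 225, -26: 235, -24: 247, -22: 246, -20: 237, -18: 221, -16: 222, -14: 230, -12: 245, -10: 241, -8: 222, -6: 216, -4: 217, -2: 234, 0: 245, 2: 244, 4: 236, 6: 222, 8: 222, 10: 236, 12: 246, 14: 245, 16: 226, 18: 215, 20: 220, 22: 236, 24: 247, 26: 234, 28: 221, 30: 212, 32: 216, 34: 239, 36: 240, 38: 214, 40: 176, 42: 123, 44: 95, 46: 74, 48: 84, 50: 103, 52: 166, 54: 212, 56: 222, 58: 218, 60: 199, 62: 175, 64: 161, 66: 146, 68: 133}
64 {-30: 24
[... 1374 characters left out ...]
1, 24: 172, 26: 166, 28: 170, 30: 166, 32: 163, 34: 166, 36: 176, 38: 172, 40: 166, 42: 171, 44: 186, 46: 185, 48: 152, 50: 111, 52: 84, 54: 56, 56: 49, 58: 47, 60: 50, 62: 74, 64: 96, 66: 94, 68: 87}
64 {-30: 192, -28: 199, -26: 193, -24: 177, -22: 171, -20: 182, -18: 192, -16: 180, -14: 154, -12: 157, -10: 175, -8: 175, -6: 161, -4: 142, -2: 152, 0: 174, 2: 166, 4: 155, 6: 151, 8: 167, 10: 165, 12: 149, 14: 141, 16: 141, 18: 138, 20: 127, 22: 145, 24: 173, 26: 161, 28: 141, 30: 132, 32: 155, 34: 162, 36: 147, 38: 139, 40: 151, 42: 157, 44: 139, 46: 123, 48: 128, 50: 108, 52: 78, 54: 57, 56: 55, 58: 54, 60: 60, 62: 57, 64: 97, 66: 130, 68: 129}
68 
handle px pred [285.0928804  148.92054457]
```

>>> drive_tool:
  steps:
    - {"slide": [-0.2, -0.82, 0], "twist": [0, 0, 0], "gripper": 0.5}
    - {"slide": [-0.2, -0.82, 0], "twist": [0, 0, 0], "gripper": 0.5}
    - {"slide": [-0.2, -0.82, 0], "twist": [0, 0, 0], "gripper": 0.5}

```text
time_s: 16.18
eef_pos: [547.2, -168.1, 183.5]
tool_rot: [[-0.156, 0.988, -0.008], [0.988, 0.156, 0.002], [0.003, -0.008, -1.0]]
ft_force: [-0.5, 0.0, 0.1]
width: 0.5
gripper_force: 0.0
```

>>> drive_tool:
  steps:
    - {"slide": [-0.2, -0.8, 0], "twist": [0, 0, 0], "gripper": 0.5}
    - {"slide": [-0.2, -0.8, 0], "twist": [0, 0, 0], "gripper": 0.5}
    - {"slide": [-0.2, -0.8, 0], "twist": [0, 0, 0], "gripper": 0.5}
    - {"slide": [-0.2, -0.8, 0], "twist": [0, 0, 0], "gripper": 0.5}
    - {"slide": [-0.2, -0.8, 0], "twist": [0, 0, 0], "gripper": 0.5}

```text
time_s: 16.6
eef_pos: [493.1, -193.7, 185.2]
tool_rot: [[-0.157, 0.988, 0.0], [0.988, 0.157, 0.001], [0.001, 0.0, -1.0]]
ft_force: [0.3, -0.0, -0.2]
width: 0.501
gripper_force: 0.0
```

Run:
```python
from idx import *
s0=cv2.imread('pics/scene0.png');d=grab('scene')
# handle upper part: black pixels near predicted
g=cv2.cvtColor(s0,cv2.COLOR_BGR2GRAY)
for v in(150,153,156,160,164): 
    print(v,g[v,275:300].tolist())
for z in(115,97,60): print(z,proj(d,O-40*X+[0,0,z]),[proj(d,O-40*X+a*7*X+b*15*Y+[0,0,z]).round(1).tolist() for a in(-1,1) for b in(-1,1)])
print(O-40*X,telemetry.get_obs()['eef_pos'])
```

```text
150 [37, 37, 160, 242, 251, 237, 123, 26, 29, 30, 31, 31, 31, 36, 36, 58, 198, 242, 232, 209, 170, 72, 38, 39, 38]
153 [159, 241, 251, 251, 237, 133, 52, 12, 14, 14, 12, 13, 15, 14, 11, 13, 198, 246, 246, 246, 246, 246, 246, 246, 246]
156 [251, 250, 236, 140, 122, 215, 209, 13, 15, 14, 13, 14, 13, 13, 12, 12, 197, 246, 246, 246, 246, 246, 246, 246, 246]
160 [145, 114, 209, 244, 246, 246, 213, 14, 13, 12, 13, 12, 14, 12, 12, 11, 147, 234, 246, 246, 246, 246, 246, 246, 246]
164 [244, 246, 246, 246, 246, 246, 226, 100, 14, 13, 13, 13, 13, 14, 11, 12, 96, 218, 246, 246, 246, 246, 246, 246, 246]
115 [285.0928804  148.92054457] [[281.4, 146.5], [290.6, 148.6], [279.6, 149.2], [288.8, 151.3]]
97 [285.35030727 153.66458405] [[281.7, 151.3], [290.8, 153.4], [279.9, 154.0], [289.1, 156.1]]
60 [285.8668181  163.18320104] [[282.2, 160.8], [291.3, 162.9], [280.5, 163.5], [289.5, 165.6]]
[ 492.29889668 -195.9262556     0.        ] [ 493.53179096 -193.63452531  185.33185319]
```

>>> drive_tool:
  steps:
    - {"slide": [-0.03, -0.01, 0.35], "twist": [0, 0, 0], "gripper": 0.5}
    - {"slide": [-0.03, -0.01, 0.6], "twist": [0, 0, 0], "gripper": 0.5}
    - {"slide": [-0.03, -0.01, 0.6], "twist": [0, 0, 0], "gripper": 0.5}
    - {"slide": [-0.03, -0.01, 0.6], "twist": [0, 0, 0], "gripper": 0.5}

```text
time_s: 16.98
eef_pos: [492.2, -195.5, 136.8]
tool_rot: [[-0.158, 0.987, -0.002], [0.987, 0.158, 0.002], [0.002, -0.002, -1.0]]
ft_force: [-0.3, 0.2, -0.1]
width: 0.495
gripper_force: 0.0
```

>>> drive_tool:
  steps:
    - {"slide": [0, 0, 0.15], "twist": [0, 0, 0], "gripper": 0.5}
    - {"slide": [0, 0, 0.3], "twist": [0, 0, 0], "gripper": 0.5}
    - {"slide": [0, 0, 0.5], "twist": [0, 0, 0], "gripper": 0.5}
    - {"slide": [0, 0, 0.72], "twist": [0, 0, 0], "gripper": 0.5}
    - {"slide": [0, 0, 0.72], "twist": [0, 0, 0], "gripper": 0.5}

```text
time_s: 17.4
eef_pos: [491.9, -195.6, 78.9]
tool_rot: [[-0.158, 0.987, -0.002], [0.987, 0.158, 0.001], [0.002, -0.002, -1.0]]
ft_force: [-0.6, 1.3, -0.7]
width: 0.502
gripper_force: 0.0
```

>>> drive_tool:
  newtons: 80
  steps:
    - {"slide": [0, 0, 0], "twist": [0, 0, 0], "gripper": 0}
    - {"slide": [0, 0, 0], "twist": [0, 0, 0], "gripper": 0}
    - {"slide": [0, 0, 0], "twist": [0, 0, 0], "gripper": 0}
    - {"slide": [0, 0, 0], "twist": [0, 0, 0], "gripper": 0}
    - {"slide": [0, 0, 0], "twist": [0, 0, 0], "gripper": 0}

```text
time_s: 17.82
eef_pos: [493.1, -196.8, 81.7]
tool_rot: [[-0.158, 0.987, 0.002], [0.987, 0.158, -0.001], [-0.002, 0.002, -1.0]]
ft_force: [0.1, -0.2, 6.8]
width: 0.15
gripper_force: 79.5
```

>>> drive_tool:
  steps:
    - {"slide": [0, -0.08, 0], "twist": [0, 0, 0], "gripper": 0}
    - {"slide": [0, -0.16, 0], "twist": [0, 0, 0], "gripper": 0}
    - {"slide": [0, -0.24, 0], "twist": [0, 0, 0], "gripper": 0}
    - {"slide": [0, -0.32, 0], "twist": [0, 0, 0], "gripper": 0}
    - {"slide": [0, -0.4, 0], "twist": [0, 0, 0], "gripper": 0}

```text
time_s: 18.23
eef_pos: [463.4, -201.6, 81.7]
tool_rot: [[-0.157, 0.988, 0.006], [0.988, 0.157, -0.001], [-0.002, 0.006, -1.0]]
ft_force: [7.3, 5.7, 2.5]
width: 0.153
gripper_force: 79.5
```

>>> drive_tool:
  steps:
    - {"slide": [0, -0.08, 0], "twist": [0, 0, 0], "gripper": 0}
    - {"slide": [0, -0.16, 0], "twist": [0, 0, 0], "gripper": 0}
    - {"slide": [0, -0.16, 0], "twist": [0, 0, 0], "gripper": 0}
    - {"slide": [0, -0.16, 0], "twist": [0, 0, 0], "gripper": 0}
    - {"slide": [0, -0.16, 0], "twist": [0, 0, 0], "gripper": 0}

```text
time_s: 18.65
eef_pos: [450.7, -203.6, 81.7]
tool_rot: [[-0.156, 0.988, 0.006], [0.988, 0.156, -0.001], [-0.002, 0.005, -1.0]]
ft_force: [5.3, 4.6, 3.9]
width: 0.149
gripper_force: 79.6
```

Run:
```python
from idx import *
o=telemetry.get_obs();print(o['eef_pos'],o['ft_force'],o['gripper_force'])
s=grab('scene','s8.png');t=grab('top','t8.png')
f=lambda im,y,x,k:cv2.resize(im[y[0]:y[1],x[0]:x[1]],None,fx=k,fy=k,interpolation=cv2.INTER_CUBIC)
a=f(s['img'],(140,210),(240,320),6);b=f(t['img'],(170,240),(325,375),6)
cv2.imwrite('pics/c8.png',np.hstack([a,b]))
for n,d in(('s',s),('t',t)): print(n,'mark pred',proj(d,O+2*X+80*Y+[0,0,32]),'ptr pred home',proj(d,O+47*X+64*Y+[0,0,32]))
```

```text
[ 450.74349586 -203.64767864   81.6934892 ] [5.28074753 4.64046679 3.85672433] 79.58333015441895
s mark pred [305.48050352 184.42358709] ptr pred home [295.01787043 192.67415673]
t mark pred [347.02880768 220.01220926] ptr pred home [347.8831768 206.0266683]
```

View pics/c8.png

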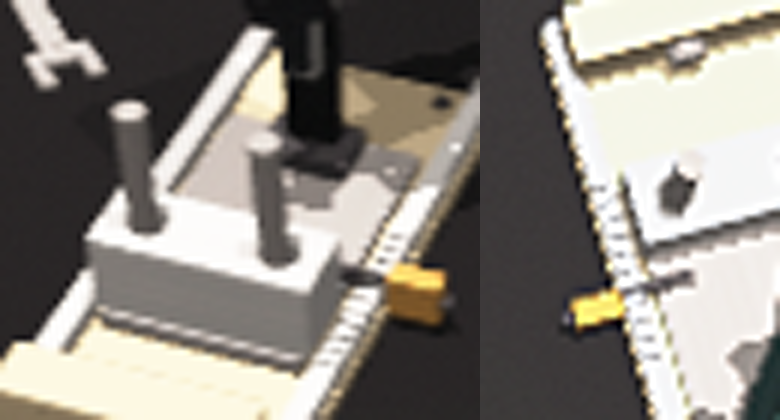

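The carriage is about 43 mm out with both rods in it. The pointer, at top crop (630,292), meets the plate, at crop (572–622,290–328), near its rear half. I measure the remainder numerically.

Run:
```python
from idx import *
for n in('top','scene'):
    d=grab(n);im=d['img'];print(n)
    xs=np.arange(-16,28,2.)
    print('x',xs.astype(int).tolist())
    for y in(48,52,56,60,64,68): print('ptr',y,(samp(d,im,xs,y,32).sum(1)//3).tolist())
    for y in(76,80,84,88,92,96): p=samp(d,im,xs,y,32);print('brs',y,p[:,2].tolist(),'|',(p[:,2]-p[:,0]).tolist())
```

```text
top
x [-16, -14, -12, -10, -8, -6, -4, -2, 0, 2, 4, 6, 8, 10, 12, 14, 16, 18, 20, 22, 24, 26]
ptr 48 [239, 239, 240, 240, 240, 242, 246, 234, 190, 128, 77, 91, 124, 197, 241, 252, 220, 175, 156, 134, 110, 100]
ptr 52 [237, 234, 234, 238, 241, 242, 245, 247, 188, 136, 102, 101, 120, 179, 243, 249, 243, 200, 161, 124, 102, 91]
ptr 56 [190, 173, 171, 201, 229, 215, 193, 161, 117, 80, 88, 109, 126, 145, 159, 187, 218, 182, 135, 106, 88, 91]
ptr 60 [229, 236, 249, 246, 232, 228, 230, 215, 179, 127, 91, 103, 136, 214, 229, 203, 188, 175, 177, 173, 149, 146]
ptr 64 [249, 233, 226, 242, 250, 253, 228, 197, 200, 192, 151, 144, 150, 207, 253, 244, 239, 238, 241, 244, 228, 215]
ptr 68 [254, 235, 201, 222, 251, 253, 247, 233, 238, 244, 190, 137, 186, 232, 250, 239, 200, 214, 252, 254, 246, 209]
brs 76 [190, 213, 219, 180, 177, 202, 206, 224, 237, 220, 189, 186, 187, 215, 210, 179, 160, 166, 194, 240, 222, 192] | [20, 30, 33, 30, 25, 31, 65, 88, 95, 108, 123, 94, 71, 45, 19, 25, 21, 9, 18, 33, 37, 37]
brs 80 [91, 93, 66, 35, 58, 166, 238, 252, 252, 251, 254, 249, 212, 151, 67, 28, 36, 69, 91, 104
[... 2220 characters left out ...]
79, 121, 134, 137, 139, 136, 132, 119, 103, 91, 85, 74, 67, 60, 52, 46]
brs 88 [105, 111, 126, 121, 107, 147, 194, 229, 245, 251, 252, 252, 232, 195, 159, 136, 117, 117, 120, 121, 121, 121] | [32, 33, 37, 35, 32, 66, 104, 127, 134, 138, 139, 139, 133, 119, 105, 90, 78, 78, 80, 81, 81, 81]
brs 92 [48, 43, 47, 49, 52, 61, 96, 180, 240, 251, 252, 250, 241, 225, 184, 143, 125, 122, 122, 120, 119, 121] | [8, 7, 8, 8, 11, 22, 50, 101, 136, 141, 140, 140, 141, 141, 120, 95, 84, 81, 80, 79, 78, 80]
brs 96 [41, 41, 41, 41, 41, 39, 114, 199, 247, 250, 252, 252, 251, 221, 174, 141, 130, 122, 121, 121, 120, 122] | [4, 3, 2, 2, 4, 3, 56, 114, 143, 141, 140, 137, 136, 126, 108, 94, 87, 81, 80, 80, 79, 81]
```

The remainder is about 2.7 mm in the top view and about 6 mm in the scene view. The pointer's shadow biases the top view low, so I pull 3.5 mm more and hold.

>>> drive_tool:
  steps:
    - {"slide": [0, -0.022, 0], "twist": [0, 0, 0], "gripper": 0}
    - {"slide": [0, -0.046, 0], "twist": [0, 0, 0], "gripper": 0}
    - {"slide": [0, -0.046, 0], "twist": [0, 0, 0], "gripper": 0}
    - {"slide": [0, -0.046, 0], "twist": [0, 0, 0], "gripper": 0}
    - {"slide": [0, -0.046, 0], "twist": [0, 0, 0], "gripper": 0}

```text
time_s: 19.27
eef_pos: [447.3, -204.2, 81.7]
tool_rot: [[-0.157, 0.988, 0.006], [0.988, 0.157, -0.001], [-0.002, 0.006, -1.0]]
ft_force: [7.0, 5.3, 3.8]
width: 0.153
gripper_force: 79.7
```

>>> drive_tool:
  steps:
    - {"slide": [0, 0, 0], "twist": [0, 0, 0], "gripper": 0}
    - {"slide": [0, 0, 0], "twist": [0, 0, 0], "gripper": 0}
    - {"slide": [0, 0, 0], "twist": [0, 0, 0], "gripper": 0}
    - {"slide": [0, 0, 0], "twist": [0, 0, 0], "gripper": 0}
    - {"slide": [0, 0, 0], "twist": [0, 0, 0], "gripper": 0}

```text
time_s: 19.68
eef_pos: [447.3, -204.2, 81.7]
tool_rot: [[-0.157, 0.988, 0.006], [0.988, 0.157, -0.001], [-0.002, 0.006, -1.0]]
ft_force: [6.8, 5.0, 3.6]
width: 0.154
gripper_force: 79.7
```

Run:
```python
from idx import *
o=telemetry.get_obs();print(o['eef_pos'],o['ft_force'],o['gripper_force'])
for n in('top','scene'):
    d=grab(n);im=d['img'];xs=np.arange(-10,22,2.)
    print(n,xs.astype(int).tolist())
    for y in(48,52,60,64,68): print('ptr',y,(samp(d,im,xs,y,32).sum(1)//3).tolist())
    p=samp(d,im,xs,90,32);print('brs',p[:,2].tolist())
```

```text
[ 447.34774917 -204.18667405   81.72816131] [6.79454001 5.00690308 3.61556995] 79.66628551483154
top [-10, -8, -6, -4, -2, 0, 2, 4, 6, 8, 10, 12, 14, 16, 18, 20]
ptr 48 [241, 245, 242, 212, 159, 102, 93, 100, 184, 240, 249, 237, 199, 163, 138, 113]
ptr 52 [240, 246, 251, 207, 147, 115, 99, 120, 174, 233, 245, 248, 205, 163, 136, 115]
ptr 60 [248, 235, 211, 159, 129, 98, 102, 125, 185, 229, 245, 232, 199, 184, 175, 165]
ptr 64 [243, 252, 255, 212, 167, 114, 102, 165, 223, 252, 247, 240, 231, 230, 237, 241]
ptr 68 [222, 253, 254, 238, 191, 144, 107, 175, 251, 238, 237, 250, 238, 201, 215, 253]
brs [39, 70, 139, 210, 255, 251, 250, 254, 237, 199, 126, 59, 53, 55, 60, 61]
scene [-10, -8, -6, -4, -2, 0, 2, 4, 6, 8, 10, 12, 14, 16, 18, 20]
ptr 48 [202, 194, 182, 164, 141, 133, 128, 121, 109, 110, 112, 103, 102, 104, 110, 108]
ptr 52 [227, 227, 222, 215, 206, 195, 156, 122, 104, 100, 99, 98, 98, 100, 101, 101]
ptr 60 [170, 158, 171, 188, 191, 164, 136, 111, 79, 57, 52, 49, 53, 66, 89, 110]
ptr 64 [179, 179, 165, 146, 155, 177, 148, 104, 73, 59, 50, 56, 50, 54, 89, 114]
ptr 68 [225, 240, 240, 221, 208, 212, 176, 135, 96, 62, 70, 122, 167, 154, 142, 168]
brs [67, 73, 107, 158, 211, 239, 251, 251, 252, 234, 208, 172, 137, 116, 118, 121]
```

The pointer now lies 0 to +3 mm from the plate middle in both views, inside the ±7 mm limit. The arm is still and the grip is holding, so I hand in.

```bash
python3 -c "
from h import *
print(manip.finish_job())"
```

```text
the job is handed in; nothing more can be done
None
```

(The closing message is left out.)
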